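# Reverse the forked swing arm of a ring jig

### The job

The long wooden swing arm with the forked end sits on its pivot pin the wrong way round, with its forked end on the pin. Lift it off, turn it end for end and refit it on the same pin by the eye at its plain end, fully down, so that it lies flat along its base plate with the forked end over the rest bar. Leave the short arm on the neighbouring pin as it is.

Things in the scene. Friction and masses are not known exactly. Their poses are not given: they have to be found in the camera images.
- swing_arm: Loose wooden arm, 234 mm long, 22 thick, 200 g: a round eye (54 outside, 28 mm through hole) at each end, hole centres 140 mm apart, joined by a straight neck 30 mm wide, best grasped halfway between the holes. One end is plain and round; two tines stand out beyond the other eye. Starts with the fork eye on the pin. Origin: plain end's hole centre, on the underside; x points to the fork, z up.
- fork_eye (a point): Centre of the hole at the forked end of the long arm, on the underside (at arm x = 140 mm, y = 0, z = 0). The two tines are 13 mm wide with a 32 mm gap and reach 67 mm beyond this point. In either fitting the underside of the seated arm is 22 mm above the bench.
- jig: Long arm's base, fixed: grey steel plate 250 x 100 x 10 mm. Origin: on the pivot pin's axis at bench level; x points along the plate to the rest bar, z up. Pin 14 mm thick, its top 12 mm tapering to 6; tip 68 mm above the bench. A 44 mm square boss at its foot and the dark steel rest bar (centre at x = 140 mm, 44 along x, 90 along y) carry the arm, their tops 22 mm above the bench.
- short_arm: Bystander, to be left alone: a shorter loose wooden arm (138 mm long, two plain eyes 90 mm apart, no fork, 22 mm thick) on the pin of a second, shorter base plate of the same kind and height. Origin: centre of the hole that is on its pin, on the underside; x points to its other eye.
There are look-alikes about, which are no part of the job. What is shaped like the swing_arm but black or blue is not meant.

How it is judged:
By the outcome, as a careful person would: the job done as asked, in the order asked, and still so for the second after the job is handed in, with the robot touching nothing.
It also fails if it takes over 42 s, if anything falls off the work surface, if the arm or the gripper's body presses on something with over 40 N, if the wrist force passes 120 N, or if a joint passes its speed limit or range.

### The arm

A 6-joint arm with a two-finger parallel gripper is mounted at the origin on the work surface. World frame = base frame: x ahead of the robot, y to its left, z up, the work surface at z = 0. Lengths are in mm, angles in degrees, forces in N, time in s.
With the tool pointing down it reaches from about 350 to 850 mm from the base axis. Payload 8.1 kg.
Tool frame: the origin (TCP) lies between the finger pads; the fingertips stand 22 mm ahead of it and the grasp point (between the pads) lies 3 mm ahead of it; z points along the fingers, y is the line along which they close (so a half turn about z gives the same grasp; the last joint's range is limited). The gripper opens to 85 mm and grips with 20 to 120 N. Pads are 22 mm wide; open, the fingers measure 114 mm over their backs; the gripper's body (76 mm by 85 mm) begins 54 mm behind the grasp point. The pads swing forward as they close: fully open they stand 13 mm farther back than shut.
Start: joints at [-74.909, 7.471, 85.268, -0, 87.261, -4.893], TCP at [205.082, -563.868, 253.292] pointing down, gripper open.
Joint ranges: [-169.43, 169.43], [-51.17, 129.36], [1.28, 143.12], [-76.62, 256.62], [0, 156.53], [-152.29, 152.29]. Speed limits (degrees/s): [136.94, 136.94, 159.86, 180, 180, 180].

### API

Orientations are given as [roll, pitch, yaw] about the fixed x, y, z axes, in that order (R = Rz(yaw) Ry(pitch) Rx(roll)).
In Python, from bench import sense, snapshot, calibration, hand_in gives the robot as it stands.
- The arm moves only by the shell command python3 -m crank 'ROWS' [FORCE]. ROWS is JSON, a list of rows, each a list of 5 numbers: the shift along the tool's x, y, z in cm, then the turn about the tool's z in rad, then the finger opening in cm, from 0 to 8.54. A call has 1 to 20 rows; each row is the pose to reach, as a shift and turn from the pose commanded when the call began, along the tool's axes at that moment; what a row does not reach only later rows make up. A row lasts 1/10 s, in which the tool goes at most 50 mm and 8.59 degrees, less where a joint would pass 70% of its speed; a pose out of reach is approached as far as the arm can. A call with a gripper value outside its range is refused whole. The fingers move at their own pace and stop on an object; FORCE is the grip in N (left out, the last holds). Time passes only in rows, so rows that repeat a pose let the fingers close. It gives the time, the measured TCP pose, the force, the opening and the grip force at its end, in the units of the state.
- sense(): the state, without advancing time (a new reading comes with each control period).
- snapshot(name): name is "scene" or "top" or "wrist"; returns (picture, depth): 384x512x3 uint8, red, green, blue; 384x512 float32, mm along the optical axis (not along the pixel's ray), 0 where there is no reading.
- calibration(name): a dict with "fovy" (degrees; the focal length in pixels is half the picture's height over the tangent of half this angle, whatever the lens; pixels are square), "cx", "cy" (the principal point, pixels), "rvec" (rotation vector, rad) and "tvec" (3), from world to camera coordinates, as OpenCV has them; the wrist camera has in their place "tool_from_camera" (4x4, takes a point from camera to tool coordinates, whose origin is the TCP and whose axes are the flange's). Camera axes: x right, y down, z forward; pixel columns grow to the right and rows downward; lengths in mm; the calibration is good to about 2 mm. A picture is of the moment at which its call begins: read the wrist's pose just before it. calibration takes no time and is no camera call.
- hand_in(): hands the job in; it is judged then, once.
The state is a dict: "time": time; "joint_pos": joint angles; "qd": joint speeds; "joint_efforts": joint torques, N m; "tool_pos": TCP position; "tcp_rot": TCP orientation; "ft_force": force on the tool from outside, world axes, zero at the start; "wrist_torque": the same for the moment, N m; "finger_gap": finger opening in mm; "grip_force": force on a finger pad.
Only numpy, scipy, OpenCV 4.12 (cv2) and the standard library are available. Lean on these libraries where they do the work, as an engineer would, in place of code of your own. Each camera call takes 0.05 s, during which the arm holds its last target. There are 200 camera calls.

## Working session

There is one attempt and no reset: what is moved stays moved. The work goes in short steps, Python scripts to look and compute and a shell command to move; the robot and the scene stay as the last step left them, time stands still between calls to the robot, and variables do not carry over. Pictures are saved under pics/ and viewed, at most 10 in all, crops included, and the job is handed in when it is done.

```bash
mkdir -p pics
cat > h.py <<'E'
import numpy as np,cv2
from bench import sense,snapshot,calibration
from scipy.spatial.transform import Rotation as R
def K(c):
    f=192/np.tan(np.radians(c['fovy'])/2); return f,c['cx'],c['cy']
def cam(name,s=None):
    c=calibration(name)
    if name=='wrist':
        s=s or sense(); T=np.eye(4);T[:3,:3]=R.from_euler('xyz',s['tcp_rot'],degrees=True).as_matrix();T[:3,3]=s['tool_pos']
        return c,T@np.array(c['tool_from_camera'])
    T=np.eye(4);T[:3,:3]=cv2.Rodrigues(np.array(c['rvec'],float))[0];T[:3,3]=c['tvec'];return c,np.linalg.inv(T)
def ray(c,T,uv,z):
    f,cx,cy=K(c);d=T[:3,:3]@np.array([(uv[0]-cx)/f,(uv[1]-cy)/f,1]);o=T[:3,3];return o+d*(z-o[2])/d[2]
def cloud(c,T,d):
    f,cx,cy=K(c);v,u=np.mgrid[:384,:512];P=np.stack([(u-cx)/f*d,(v-cy)/f*d,d,np.ones_like(d)],-1);return (P@T.T)[...,:3]
def save(n,p): cv2.imwrite('pics/'+n,p[...,::-1])
E
python3 - <<'E'
from h import *
a,d=snapshot('top');b,e=snapshot('scene')
np.savez('s.npz',a=a,d=d,b=b,e=e)
save('1.png',cv2.resize(np.hstack([a,b]),(800,300)))
save('2.png',a);print(sense(),calibration('top'),calibration('wrist'))
E
```

```text
{'time': 0.1, 'joint_pos': array([-7.49089012e+01,  7.51123838e+00,  8.53227169e+01,  1.43067249e-03,
        8.72627418e+01, -4.89286410e+00]), 'qd': array([-0.11626891, -0.0937493 , -0.11687191,  0.02300671,  0.04735108,
        0.00708688]), 'joint_efforts': array([ 1.32339697e-03, -5.70950174e+01, -5.01942015e+01, -1.16773908e-04,
        8.07938719e-03,  4.82338658e-05]), 'tool_pos': array([ 204.96478658, -563.41498242,  252.34763726]), 'tcp_rot': array([-1.79903777e+02, -9.67128378e-03,  1.99838853e+01]), 'ft_force': array([0.44050736, 0.35170603, 0.75363654]), 'wrist_torque': array([-0.01084535, -0.02219697, -0.01273849]), 'grip_force': 0.0, 'finger_gap': 85.04105361471144} {'fovy': 48.39891662385598, 'cx': 254.86615944556422, 'cy': 192.04928264114972, 'rvec': array([ 2.15006709, -2.20617792,  0.08130842]), 'tvec': array([-178.21942635,  517.28843442, 1147.41191119])} {'fovy': 60.53093396655706, 'cx': 261.38593357252205, 'cy': 192.35397846989352, 'tool_from_camera': array([[-5.29375578e-04, -9.51689321e-01, -3.07062137e-01,
         7.97274653e+01],
       [ 9.99999679e-01, -3.19176679e-04, -7.34764546e-04,
         1.74958019e-01],
       [ 6.01260499e-04, -3.07062427e-01,  9.51689185e-01,
        -1.21835870e+02],
       [ 0.00000000e+00,  0.00000000e+00,  0.00000000e+00,
         1.00000000e+00]])}
```

View pics/1.png

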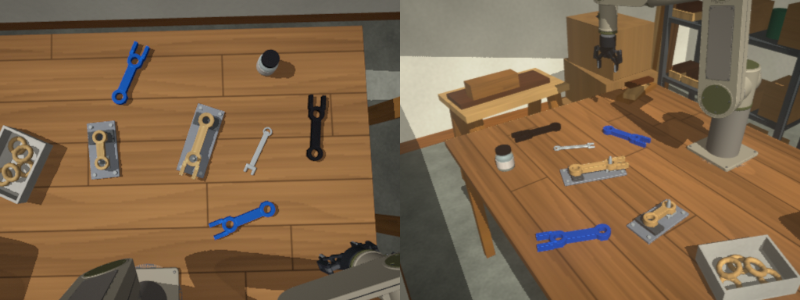

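View pics/2.png

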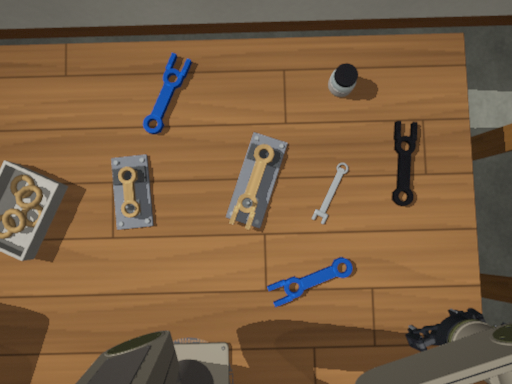

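The top view shows these arm-shaped things:
- Wooden forked arm at (255,180), fork toward (243,215), plain eye at (264,153).
- Wooden short arm at (130,192), no fork.
- Blue forked arms at (168,95) and (312,278).
- Black forked arm at (404,163).

Only the one at (255,180) is both wooden and forked, on a grey plate with its fork eye on the pin. I'll confirm it in a crop and measure it.

```bash
cat > m.py <<'E'
from h import *
z=np.load('s.npz');a,d=z['a'],z['d'];c,T=cam('top')
P=cloud(c,T,d)
print('bench z',np.median(P[100:130,195:230,2]))
crop=a[120:240,215:305];save('3.png',cv2.resize(crop,None,fx=5,fy=5,interpolation=cv2.INTER_CUBIC))
roi=np.zeros((384,512),bool);roi[120:240,215:305]=1
h=P[...,2]
m=roi&(h>36)&(h<55); print('arm top z',np.median(h[m]),m.sum())
xy=P[m][:,:2];r=cv2.minAreaRect(xy.astype(np.float32));print('arm rect',r)
hi=roi&(h>56);print('pin',hi.sum(),np.median(P[hi],0) if hi.any() else 0)
# plate by colour
hsv=cv2.cvtColor(a,cv2.COLOR_RGB2HSV);pl=roi&(hsv[...,1]<60)&(hsv[...,2]>60)
k=cv2.morphologyEx((pl|m).astype(np.uint8),cv2.MORPH_OPEN,np.ones((3,3)))
cn=max(cv2.findContours(k,0,2)[0],key=cv2.contourArea)[:,0]
q=np.array([ray(c,T,p,10)[:2] for p in cn]);print('plate',cv2.minAreaRect(q.astype(np.float32)))
for n,p in dict(plain=(264,153),fork=(246,203)).items(): print(n,ray(c,T,p,44))
E
python3 m.py
```

```text
bench z 1.4766843492674298
arm top z 44.8806581894529 1024
arm rect ((529.0665893554688, -184.8631591796875), (57.713897705078125, 232.0601806640625), 70.22979736328125)
pin 60 [ 419.51944839 -196.20857288 1183.81130701]
plate ((541.914794921875, -194.2716522216797), (100.77718353271484, 263.7022705078125), 70.35962677001953)
plain [ 615.54001105 -218.89015959   44.        ]
fork [ 481.89274668 -167.15574339   44.        ]
```

View pics/3.png

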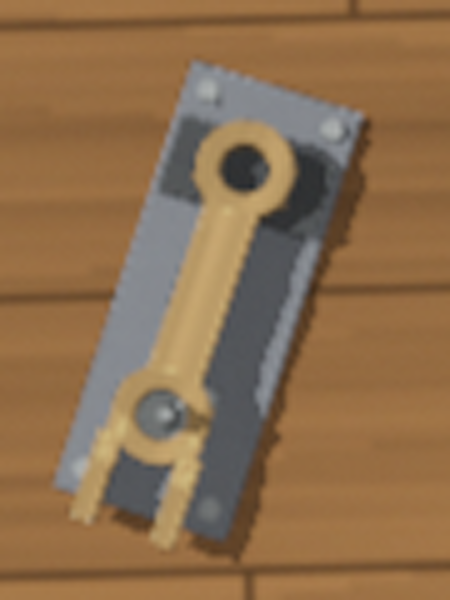

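The crop confirms it: forked wooden arm, fork eye on the steel pin at about (247,202), tines off the pin end of the plate, plain eye over the dark rest bar at (264,153). Now I'll move above the neck.

```bash
python3 -m crank '[[12,-6,0,0.15,8.5],[24,-12,0,0.35,8.5],[45,-23.2,1,0.695,8.5],[45,-23.2,1,0.695,8.5],[45,-23.2,1,0.695,8.5],[45,-23.2,1,0.695,8.5],[45,-23.2,1,0.695,8.5],[45,-23.2,1,0.695,8.5],[45,-23.2,1,0.695,8.5],[45,-23.2,1,0.695,8.5],[45,-23.2,1,0.695,8.5],[45,-23.2,1,0.695,8.5],[45,-23.2,1,0.695,8.5],[45,-23.2,1,0.695,8.5],[45,-23.2,1,0.695,8.5],[45,-23.2,1,0.695,8.5],[45,-23.2,1,0.695,8.5],[45,-23.2,1,0.695,8.5]]'
python3 - <<'E'
from h import *
s=sense();c,T=cam('wrist',s);a,d=snapshot('wrist');np.savez('w.npz',a=a,d=d,T=T);save('4.png',a)
P=cloud(c,T,d);print(s['tool_pos'],s['tcp_rot'],s['joint_pos'])
hsv=cv2.cvtColor(a,cv2.COLOR_RGB2HSV)
h=P[...,2];m=(h>36)&(h<52)&(hsv[...,1]>70)&(d>0)
n,l,st,ce=cv2.connectedComponentsWithStats(m.astype(np.uint8));i=1+np.argmax(st[1:,4]);m=l==i
r=cv2.minAreaRect(P[m][:,:2].astype(np.float32));print('arm',st[i],np.median(h[m]),r)
p=(h>60)&(h<75)&(np.hypot(P[...,0]-482,P[...,1]+168)<30);print('pin',p.sum(),np.median(P[p],0) if p.any() else 0)
E
```

```text
time: 1.9
tool_pos: [548.5, -192.4, 243.4]
tcp_rot: [180.0, -0.0, -19.9]
ft_force: [-0.1, 0.7, -0.0]
finger_gap: 84.9
grip_force: 0.0
[ 548.53192299 -192.44382992  243.40585182] [ 1.79998099e+02 -1.34088667e-02 -1.98727952e+01] [-2.43851042e+01  4.84081545e+00  8.91198987e+01 -8.41822894e-04
  8.60257690e+01  8.54877495e+01]
arm [ 236   67   57  221 6873] 45.237335847327756 ((528.46044921875, -187.78668212890625), (57.67158508300781, 233.43743896484375), 69.18492889404297)
pin 105 [ 483.57264543 -174.23856546   65.32278746]
```

View pics/4.png

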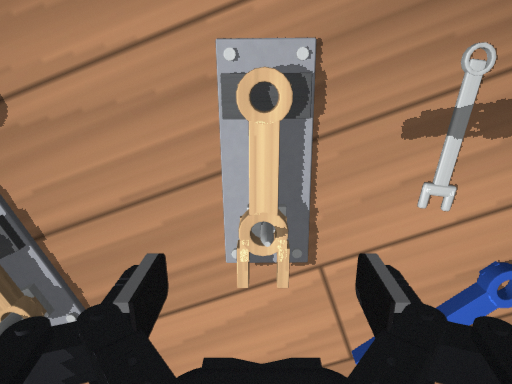

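The wrist view shows the arm centred at about column 264, fork eye and pin at (266,232), plain eye at (264,95), fingers clear on both sides. I'll descend and compute the pin and plate from the saved pictures.

```bash
python3 -m crank '[[0,0.25,4,0.016,8.5],[0,0.25,8,0.016,8.5],[0,0.25,12,0.016,8.5],[0,0.25,16,0.016,8.5],[0,0.25,18,0.016,8.5],[0,0.25,19.5,0.016,8.5],[0,0.25,20.6,0.016,8.5],[0,0.25,20.6,0.016,8.5],[0,0.25,20.6,0.016,8.5]]'
cat > m2.py <<'E'
from h import *
w=np.load('w.npz');c,_=cam('wrist');a,d,T=w['a'],w['d'],w['T'];P=cloud(c,T,d);h=P[...,2]
near=(abs(P[...,0]-548)<140)&(abs(P[...,1]+192)<110)&(d>0)
pl=near&(h>6)&(h<50);pl=cv2.morphologyEx(pl.astype(np.uint8),cv2.MORPH_OPEN,np.ones((3,3)))
pp=near&(h>7)&(h<14)&(cv2.cvtColor(a,cv2.COLOR_RGB2HSV)[...,1]<70)
pp=cv2.morphologyEx(pp.astype(np.uint8),cv2.MORPH_OPEN,np.ones((3,3)))>0
print('plate z',np.median(h[pp]),cv2.minAreaRect(P[pp][:,:2].astype(np.float32)))
rb=near&(h>17)&(h<27)
xy=P[rb][:,:2];print('22-level',rb.sum(),xy.mean(0))
# wood hole: circle fits of eyes
hsv=cv2.cvtColor(a,cv2.COLOR_RGB2HSV)
m=((h>36)&(h<52)&(hsv[...,1]>70)&near).astype(np.uint8)
cs,hi=cv2.findContours(m,cv2.RETR_CCOMP,2)
for k,q in enumerate(cs):
    if hi[0][k][3]>=0 and cv2.contourArea(q)>100:
        (x,y),r=cv2.minEnclosingCircle(q);print('hole',(x,y),r,ray(c,T,(x,y),44))
print('pin tip wrist',ray(c,T,(267,228),68))
z=np.load('s.npz');ct,Tt=cam('top');print('pin tip top',ray(ct,Tt,(215+160/5-.5,120+412/5-.5),68))
save('5.png',cv2.resize(a[40:300,200:340],None,fx=2.3,fy=2.3,interpolation=cv2.INTER_CUBIC))
E
python3 m2.py
```

```text
time: 2.85
tool_pos: [548.6, -194.7, 38.4]
tcp_rot: [180.0, -0.1, -20.8]
ft_force: [1.1, -0.7, -0.2]
finger_gap: 85.0
grip_force: 0.0
plate z 11.273201895744648 ((547.1615600585938, -196.4190673828125), (100.31572723388672, 250.2196807861328), 70.42045593261719)
22-level 2658 [ 602.69453716 -217.47987345]
hole (263.0, 234.0) 14.31792163848877 [ 481.47064335 -169.23770617   44.        ]
hole (264.0, 96.5) 16.007909774780273 [ 614.06389961 -218.01494997   44.        ]
pin tip wrist [ 496.82993667 -178.85064839   68.        ]
pin tip top [ 483.42518478 -169.14376534   68.        ]
```

View pics/5.png

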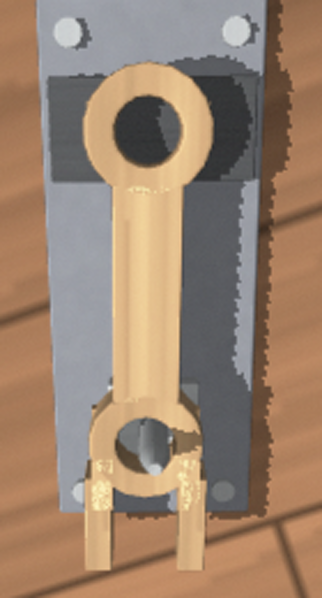

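The crop shows the pin tip at about (267,243) in the wrist picture, with the hole centre at (263,234). The pin lies on the plate's midline at about (484,-174), with the plate axis at -19.6°. Next: grip and lift.

```bash
python3 -m crank '[[0,0,0.1,0,2.5],[0,0,0.1,0,2.5],[0,0,0.1,0,2.5],[0,0,0.1,0,2.5],[0,0,0.1,0,2.5],[0,0,0.1,0,2.5],[0,0,0.1,0,2.5],[0,0,0.1,0,2.5],[0,0,0.1,0,2.5],[0,0,0.1,0,2.5],[0,0,0.1,0,2.5],[0,0,0.1,0,2.5]]' 60
python3 - <<'E'
from h import *
w=np.load('w.npz');c,_=cam('wrist');print(ray(c,w['T'],(267.4,243),68),sense()['wrist_torque'])
E
```

```text
time: 4.05
tool_pos: [548.4, -194.6, 37.0]
tcp_rot: [180.0, -0.1, -20.8]
ft_force: [-0.4, 0.8, 5.5]
finger_gap: 29.0
grip_force: 60.0
[ 481.32166482 -173.75174208   68.        ] [0.16483397 0.09253503 0.00922162]
```

```bash
python3 -m crank '[[0,0,-0.5,0,2.5],[0,0,-1.5,0,2.5],[0,0,-3,0,2.5],[0,0,-5,0,2.5],[0,0,-7.5,0,2.5],[0,0,-10,0,2.5],[0,0,-11,0,2.5],[0,0,-11,0,2.5],[0,0,-11,0,2.5]]'
python3 - <<'E'
from h import *
s=sense();c,T=cam('wrist',s);a,d=snapshot('wrist');save('6.png',a)
P=cloud(c,T,d);h=P[...,2];print(s['joint_pos'],s['ft_force'],s['finger_gap'])
E
```

```text
time: 4.95
tool_pos: [547.5, -194.2, 145.7]
tcp_rot: [-180.0, 0.0, -20.8]
ft_force: [-0.5, -0.4, -2.9]
finger_gap: 29.1
grip_force: 59.3
[-2.45897274e+01  8.89021089e+00  9.51753411e+01 -2.40365445e-04
  7.59674767e+01  8.61640716e+01] [-0.48467056 -0.38714867 -2.88610712] 29.142202383491192
```

View pics/6.png

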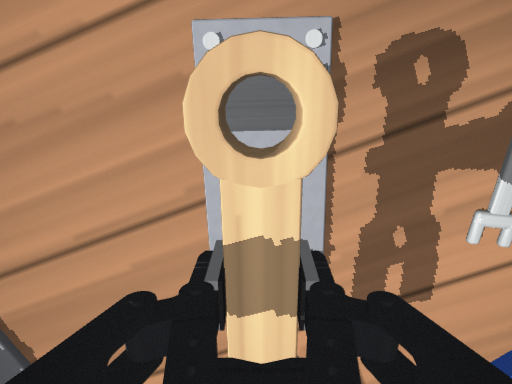

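The picture shows the arm held level, with the plain eye at (261,109) in line with the gripper. Next, the half turn.

```bash
python3 -m crank '[[0,0,0,-0.05,2.5],[0,0,0,-0.14,2.5],[0,0,0,-0.27,2.5],[0,0,0,-0.41,2.5],[0,0,0,-0.55,2.5],[0,0,0,-0.69,2.5],[0,0,0,-0.83,2.5],[0,0,0,-0.97,2.5],[0,0,0,-1.11,2.5],[0,0,0,-1.25,2.5],[0,0,0,-1.39,2.5],[0,0,0,-1.53,2.5],[0,0,0,-1.67,2.5],[0,0,0,-1.81,2.5],[0,0,0,-1.95,2.5],[0,0,0,-2.09,2.5],[0,0,0,-2.23,2.5],[0,0,0,-2.37,2.5],[0,0,0,-2.51,2.5],[0,0,0,-2.6,2.5]]'
python3 -m crank '[[0,0,0,-0.13,2.5],[0,0,0,-0.26,2.5],[0,0,0,-0.39,2.5],[0,0,0,-0.49,2.5],[0,0,0,-0.55,2.5],[0,0,0,-0.563,2.5],[0,0,0,-0.563,2.5],[0,0,0,-0.563,2.5],[0,0,0,-0.563,2.5]]'
cat > m3.py <<'E'
import sys
from h import *
s=sense();c,T=cam('wrist',s);a,d=snapshot('wrist');save(sys.argv[1],a)
P=cloud(c,T,d);h=P[...,2];tz=s['tool_pos'][2]
hsv=cv2.cvtColor(a,cv2.COLOR_RGB2HSV)
top=np.median(h[80:250][(hsv[80:250,:,1]>70)&(abs(h[80:250]-tz-8)<15)]);print('arm top z',top,'tcp',s['tool_pos'],s['tcp_rot'])
m=((abs(h-top)<8)&(d>0)).astype(np.uint8)
cs,hi=cv2.findContours(m,cv2.RETR_CCOMP,2)
iT=np.linalg.inv(np.block([[R.from_euler('xyz',s['tcp_rot'],degrees=True).as_matrix(),np.array(s['tool_pos'])[:,None]],[0,0,0,1]]))
tl=lambda p:np.round((iT@np.r_[p,1])[:3],1)
for k,q in enumerate(cs):
    if hi[0][k][3]>=0 and cv2.contourArea(q)>300:
        (x,y),r=cv2.minEnclosingCircle(q);p=ray(c,T,(x,y),top);print('hole px',(x,y),r,p,'tool',tl(p))
near=np.hypot(P[...,0]-483,P[...,1]+173)<40
pin=near&(h>58)&(h<72)&(d>0)
if pin.any():
    p=np.median(P[pin],0);v,u=np.nonzero(pin);print('pin',pin.sum(),u.mean(),v.mean(),p,'tool',tl(p))
E
python3 m3.py 7.png
```

```text
time: 7.0
tool_pos: [546.7, -193.9, 144.1]
tcp_rot: [-179.9, -0.2, 128.5]
ft_force: [0.3, 0.4, -2.6]
finger_gap: 29.0
grip_force: 59.2
time: 7.9
tool_pos: [547.7, -194.3, 145.9]
tcp_rot: [180.0, -0.0, 160.4]
ft_force: [0.2, 0.1, -1.9]
finger_gap: 29.4
grip_force: 59.2
arm top z 154.07693712895954 tcp [ 547.6800101  -194.33189823  145.94947325] [ 1.79998163e+02 -3.08461671e-02  1.60419041e+02]
hole px (260.0, 113.8397445678711) 40.95771026611328 [ 482.68738639 -171.12788927  154.07693713] tool [69.   0.1 -8.1]
pin 372 256.46505376344084 100.5241935483871 [ 481.0820937  -173.10104529   64.41929129] tool [69.8 -2.3 81.6]
```

View pics/7.png

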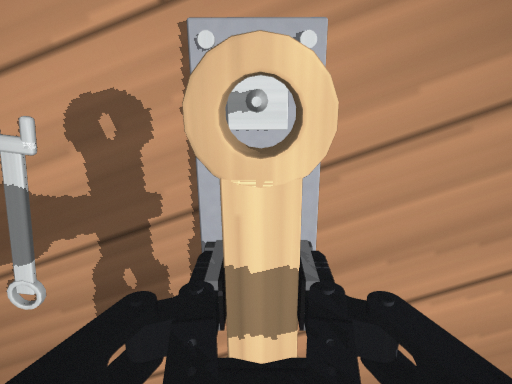

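The arm now has its plain eye above the pin: the pin tip shows at (257,100) inside the hole centred at (260,114). The correction is about x +1 mm, y -2.3 mm. I'll lower it.

```bash
python3 -m crank '[[0.1,-0.23,0,0,2.5],[0.1,-0.23,2,0,2.5],[0.1,-0.23,4,0,2.5],[0.1,-0.23,5.5,0,2.5],[0.1,-0.23,6.5,0,2.5],[0.1,-0.23,6.5,0,2.5],[0.1,-0.23,6.5,0,2.5]]'
python3 m3.py 8.png
```

```text
time: 8.65
tool_pos: [546.4, -196.3, 81.7]
tcp_rot: [-180.0, 0.0, 160.5]
ft_force: [-0.1, 0.1, -0.8]
finger_gap: 29.2
grip_force: 59.3
arm top z 89.74936534546849 tcp [ 546.35947452 -196.34540175   81.66850856] [-1.79999466e+02  1.44284292e-02  1.60471085e+02]
hole px (260.2369689941406, 113.47270202636719) 40.53458023071289 [ 481.25333909 -173.08321784   89.74936535] tool [69.1  0.2 -8.1]
pin 826 259.56416464891043 109.33535108958837 [ 480.95490354 -173.3177816    65.15472676] tool [69.3 -0.2 16.5]
```

View pics/8.png

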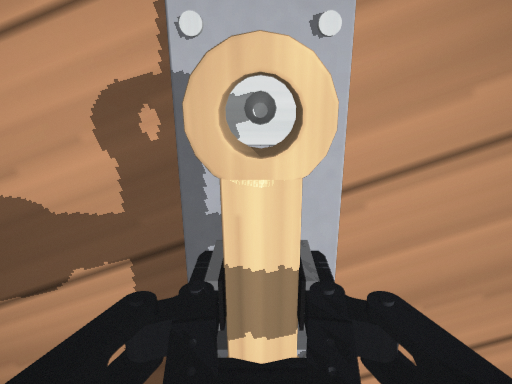

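The pin tip at (260,109) is centred in the hole. I'll go down to seat the arm.

```bash
python3 -m crank '[[0,0,1.2,0,2.5],[0,0,2.4,0,2.5],[0,0,3.4,0,2.5],[0,0,4,0,2.5],[0,0,4.3,0,2.5],[0,0,4.4,0,2.5],[0,0,4.4,0,2.5],[0,0,4.4,0,2.5]]'
```

```text
time: 9.5
tool_pos: [546.4, -196.3, 37.5]
tcp_rot: [-180.0, 0.0, 160.5]
ft_force: [0.2, 0.3, -2.6]
finger_gap: 28.8
grip_force: 59.3
```

```bash
python3 -m crank '[[0,0,0.05,0,2.5],[0,0,0.05,0,2.5],[0,0,0.05,0,2.5]]'
python3 -m crank '[[0,0,0,0,5],[0,0,0,0,8.5],[0,0,0,0,8.5],[0,0,0,0,8.5],[0,0,0,0,8.5],[0,0,0,0,8.5],[0,0,0,0,8.5],[0,0,-2,0,8.5],[0,0,-5,0,8.5],[0,0,-9,0,8.5],[0,0,-13,0,8.5],[0,0,-17,0,8.5],[0,0,-20,0,8.5],[0,0,-20,0,8.5],[0,0,-20,0,8.5]]'
python3 - <<'E'
from h import *
s=sense();c,T=cam('wrist',s);a,d=snapshot('wrist');save('9.png',a)
P=cloud(c,T,d);h=P[...,2];hsv=cv2.cvtColor(a,cv2.COLOR_RGB2HSV)
m=(h>36)&(h<56)&(hsv[...,1]>70)&(d>0)
n,l,st,ce=cv2.connectedComponentsWithStats(m.astype(np.uint8));m=l==1+np.argmax(st[1:,4])
Q=P[m];A=np.c_[Q[:,:2]-[547,-196],np.ones(len(Q))];print('plane',np.linalg.lstsq(A,Q[:,2],rcond=None)[0],cv2.minAreaRect(Q[:,:2].astype(np.float32)))
E
```

```text
time: 9.8
tool_pos: [546.4, -196.4, 37.1]
tcp_rot: [-180.0, 0.0, 160.5]
ft_force: [1.0, -0.2, -0.5]
finger_gap: 29.3
grip_force: 59.4
time: 11.3
tool_pos: [546.6, -196.4, 237.7]
tcp_rot: [-180.0, 0.1, 160.5]
ft_force: [-0.4, 0.1, 0.1]
finger_gap: 84.7
grip_force: 0.0
plane [-1.16342216e-03  2.24266897e-03  4.50890610e+01] ((568.108642578125, -201.78811645507812), (57.93006134033203, 233.4880828857422), 70.23309326171875)
```

View pics/9.png

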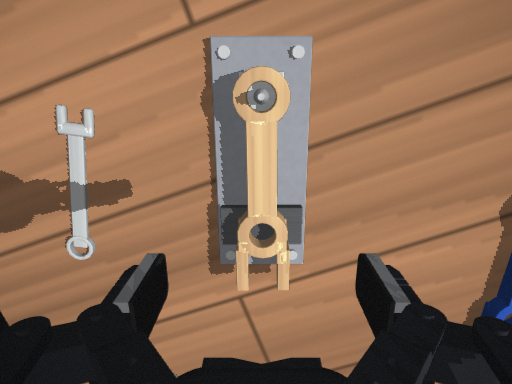

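The plain eye is on the pin at (262,96) and the fork eye is over the rest bar at (263,233). The arm is flat, with its top at 45 mm as before, and aligned with the plate. Handing in.

```bash
python3 -c "from bench import hand_in;print(hand_in())"
```

```text
the job is handed in; nothing more can be done
None
```

The swing arm is refitted by its plain eye, fully down on the same pin and flat along its base plate with the forked end over the rest bar; the short arm was never touched, and the job was handed in at about 11 s.

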